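Load a sample bottle and index it to the reader

ROBOT

A 6-joint arm with a two-finger parallel gripper is mounted at the origin on a cart in front of the work surface, level with it; the furniture and walls round the work are solid. World frame = base frame: x ahead of the robot, y to its left, z up, the work surface at z = 0. Lengths are in mm, angles in rad, forces in N, time in s.
With the tool pointing down it reaches from about 200 to 875 mm from the base axis. Payload 3.4 kg.
Tool frame: the origin (TCP) lies between the finger pads; the fingertips stand ahead of it and the grasp point (between the pads) lies 2 mm behind it (arm.finger_overhang is the z of the fingertips in the tool frame, in mm); z points along the fingers, y is the line along which they close (so a half turn about z gives the same grasp; the last joint's range is limited). The gripper opens to 94 mm and grips with 3 to 60 N. Pads are 16 mm wide; open, the fingers measure 119 mm over their backs; the gripper's body (75 mm by 177 mm) begins 78 mm behind the grasp point.
Start: joints at [1.114, 0.276, 1.505, -0, 1.361, -0.121], TCP at [189.495, 542.914, 222.493] pointing down, gripper open.
Joint ranges: [-2.89, 2.89], [-0.75, 2.08], [0.22, 2.7], [-1.18, 4.32], [0.11, 2.71], [-2.7, 2.7]. Speed limits (rad/s): [2.57, 2.57, 3.14, 3.14, 3.14, 3.14].

INTERFACE

Orientations are given as a unit quaternion [x, y, z, w].
In Python, from cell import arm gives the robot as it stands.
- The arm moves only by the tool jog_arm, never from a script. Its argument "series" is a list of rows, each a list of 7 numbers: the shift along the tool's x, y, z in mm, then the turn, a rotation vector about the tool's x, y, z in rad, then the gripper command: -1 is shut, 1 is fully open, values between are in proportion. In form: [[dx, dy, dz, rx, ry, rz, fingers], ...]. A call has 1 to 20 rows; each row shifts and turns the commanded pose from where the row before left it, along the tool's axes as they then stand; what a row does not reach is not made up. A row lasts 1/12 s, in which the tool goes at most 41.7 mm and 7.16 degrees, less where a joint would pass 70% of its speed; a pose out of reach is approached as far as the arm can. A call with a gripper value outside its range is refused whole. The fingers move at their own pace and stop on an object; "squeeze" is the grip in N (left out, the last holds). Time passes only in rows, so rows that do not move let the fingers close. It gives the time, the measured TCP pose, the force, the opening and the grip force at its end, in the units of the state.
- arm.read_state(): the state, without advancing time (a new reading comes with each control period).
- arm.snapshot(name): name is "scene" or "top" or "wrist"; returns a dict with "img" (400x640x3 uint8, red, green, blue), "range_z" (400x640 float32, mm along the optical axis (not along the pixel's ray), 0 where there is no reading), "intrinsics" (3x3 intrinsics, pixels), "world_from_camera" (4x4, takes a point from camera to world coordinates). Camera axes: x right, y down, z forward; pixel columns grow to the right and rows downward; lengths in mm; the calibration is good to about 2 mm. A picture is of the moment at which its call begins.
- arm.sign_off(): hands the job in; it is judged then, once.
The state is a dict: "time_s": time; "joints": joint angles; "qd": joint speeds; "joint_torque": joint torques, N m; "tcp_pos": TCP position; "tcp_rot": TCP orientation; "contact_force": force on the tool from outside, world axes, zero at the start; "wrist_torque": the same for the moment, N m; "gripper_width": opening from 0.0 (shut) to 1.0 (fully open); "grip_force": force on a finger pad.
Only numpy, scipy, OpenCV 4.12 (cv2) and the standard library are available. Lean on these libraries where they do the work, as an engineer would, in place of code of your own. Each camera call takes 0.05 s, during which the arm holds its last target. There are 200 camera calls.

TASK

Stand the small brown bottle with the white cap upright in the orange cup of the turntable and let go of it. Then grip the black bar knob in the middle of the turntable and turn it counter-clockwise (seen from above) to the third click, which brings the bottle in front of the white reader; do not turn it past that click. The knob is on a return spring, so finish while still gripping it and holding it at the third click; do not let go, and leave the other bottles and the beaker where they are.

Things in the scene. Friction and masses are not known exactly. Their poses are not given: they have to be found in the camera images.
- station: fixed round grey base, 236 mm across and 20 mm high; origin at the centre of its underside, z up along the turntable's axis. At the start the orange cup lies on the base's -x side. Marks on its rim show where the cup stands at home and at the clicks, 22.5 degrees apart: white, the third click green.
- turntable (a joint): turn of turntable, cup and knob together (rad): 0 at the home stop (start), growing counter-clockwise from above, end stop 1.75. Clicks at 0.393, 0.785, 1.178 (third), 1.571. A spring pulls home with 0.09 Nm + 0.01 Nm/rad: let go anywhere, it runs back. Just past each click the detent resists by 0.03 to 0.05 Nm, fades to none half-way, then helps as much up to the next
- knob_grip (a point): centre of the black bar knob, on the turntable's axis 115 mm above the worktop; the bar is 50 long, 14 thick, 30 mm high (100 to 130 mm above the worktop) on a 12 mm shaft. Its length lies along this frame's x axis (the -x end, with a white line on top, points at the cup), its flat sides face along y; it turns with the knob
- index_knob: the black bar knob itself, rigid with the turntable; origin and axes as knob_grip
- cup_floor (a point): centre of the inner floor of the orange cup on the aluminium turntable (208 mm across, top 30 mm above the worktop), 80 mm from its axis; floor 33 mm, rim 56 mm above the worktop. Inside diameter 44 mm up to 13 mm above the floor, then flaring to 56 mm at the rim. Turns with the turntable
- sample_bottle_mid (a point): centre (half-way up) of the small brown bottle with a white cap, 38 mm in diameter, 82 mm tall, about 80 g; body straight-sided to about 50 mm above its bottom, cap 24 mm in diameter and 13 mm tall on top; z axis up the bottle
- amber_bottle: larger brown bottle with a black cap, 45 mm in diameter, 95 mm tall, to be left alone; origin at the centre of its underside
- acid_bottle: brown bottle with a red cap, 60 mm in diameter, 120 mm tall, to be left alone; origin at the centre of its underside
- beaker: small glass beaker, 51 mm in diameter, 61 mm tall, to be left alone; origin at the centre of its underside
- reader_window (a point): middle of the dark window of the white reader, a fixed box 28 x 46 mm whose top is 100 mm above the worktop, just outside the turntable; the window is 124 mm from the axis, in the direction in which the cup stands at the third click
Not all that is in view belongs to the job. What is shaped like the part that bears sample_bottle_mid but blue is not meant.

How it is judged:
By the outcome, as a careful person would: the job done as asked, in the order asked, and still so for the second after the job is handed in, while the arm keeps its last pose, push and grip.
It also fails if it takes over 53 s, if anything falls off the work surface, if the arm or the gripper's body presses on something with over 40 N, if the wrist force passes 120 N, or if a joint passes its speed limit or range.

## Working session

There is one attempt and no reset: what is moved stays moved. The work goes in short steps, Python scripts to look and compute and a tool call to move; the robot and the scene stay as the last step left them, time stands still between calls to the robot, and variables do not carry over. Pictures are saved under pics/ and viewed, at most 10 in all, crops included, and the job is handed in when it is done.

Besides the shell and the picture viewer there is one more tool, called as name([rows], argument=value, ...), one row to a line, values as JSON. jog_arm: Moves the arm, as the interface text tells. Its arguments: {"type":"object","properties":{"series":{"type":"array"},"squeeze":{"type":"number"}},"required":["series"]}

```bash
mkdir -p pics; ls
cat > h.py <<'E'
import numpy as np,cv2
from cell import arm
def snap(n,f=None):
    s=arm.snapshot(n)
    np.savez('last_%s.npz'%n,**s)
    if f: cv2.imwrite('pics/'+f,s['img'][:,:,::-1])
    return s
def load(n): return dict(np.load('last_%s.npz'%n))
def cloud(s):
    K=s['intrinsics'];T=s['world_from_camera'];z=s['range_z']
    v,u=np.mgrid[:z.shape[0],:z.shape[1]]
    P=np.stack([(u-K[0,2])/K[0,0]*z,(v-K[1,2])/K[1,1]*z,z],-1)
    return P@T[:3,:3].T+T[:3,3]
def ray(s,u,v,h):
    K=s['intrinsics'];T=s['world_from_camera']
    d=T[:3,:3]@np.array([(u-K[0,2])/K[0,0],(v-K[1,2])/K[1,1],1]);o=T[:3,3]
    return o+d*(h-o[2])/d[2]
E
python3 - <<'E'
from h import *
a=snap('top','top0.png');snap('scene','scene0.png')
print(a['world_from_camera'].round(2),arm.read_state(),arm.finger_overhang)
E
```

```text
pics
[[-3.0000e-02 -9.8000e-01  1.8000e-01  3.8808e+02]
 [-1.0000e+00  3.0000e-02 -1.0000e-02  2.0681e+02]
 [ 0.0000e+00 -1.8000e-01 -9.8000e-01  9.9751e+02]
 [ 0.0000e+00  0.0000e+00  0.0000e+00  1.0000e+00]] {'time_s': 0.1, 'joints': array([ 1.11403935e+00,  2.76508325e-01,  1.50598562e+00,  1.46523287e-05,
        1.36069638e+00, -1.20995862e-01]), 'qd': array([-0.00057438, -0.00074806, -0.00300038, -0.00019395, -0.00089825,
       -0.00134649]), 'joint_torque': array([ 3.43866115e-03, -4.05455911e+01, -2.37780386e+01,  7.01451581e-02,
        2.98766617e-02, -2.51684276e-05]), 'tcp_pos': array([189.24275958, 542.46427091, 221.71291567]), 'tcp_rot': array([ 1.67094538e-01,  9.85940555e-01, -7.63692759e-04, -2.34435023e-04]), 'contact_force': array([ 0.21913355, -0.54861209, -0.12778243]), 'wrist_torque': array([ 0.04845308, -0.02890377,  0.02531338]), 'grip_force': 0.0, 'gripper_width': 0.995793418199495} 17.0
```

View pics/top0.png

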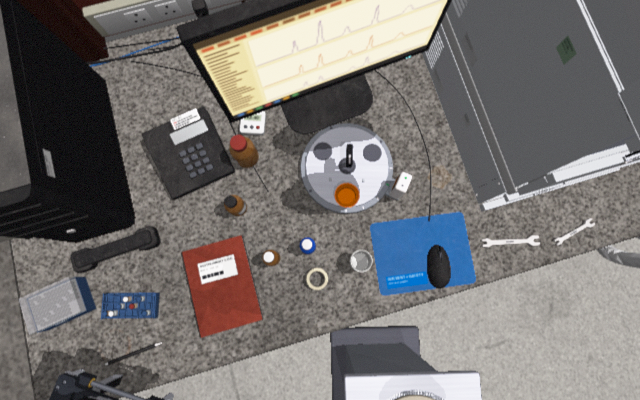

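View pics/scene0.png

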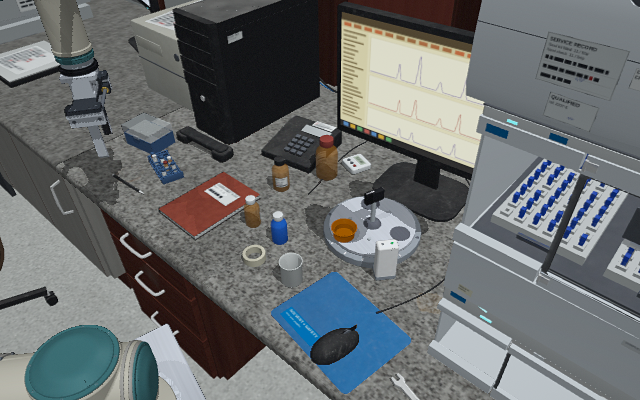

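The top view shows the target bottle's cap at about (269,257), the blue decoy at (307,245), the cup at (346,195), the knob at (348,155) and the reader at (402,183). The scene view shows the monitor standing close behind the station.

Run:
```python
from h import *
s=load('top');P=cloud(s);im=s['img'];hsv=cv2.cvtColor(im,cv2.COLOR_RGB2HSV)
def blob(m,box,name,top=6):
    x0,y0,x1,y1=box;mm=np.zeros(m.shape,np.uint8);mm[y0:y1,x0:x1]=m[y0:y1,x0:x1]
    v,u=np.nonzero(mm);z=P[v,u,2]
    print(name,len(u),'px',u.mean().round(1),v.mean().round(1),'med',np.median(P[v,u],0).round(1),'z5-95',np.percentile(z,[5,95]).round(1));return u.mean(),v.mean(),mm
white=(hsv[...,1]<60)&(hsv[...,2]>190)
u,v,_=blob(white,(260,247,280,268),'cap');print(ray(s,u,v,82))
orange=(hsv[...,0]<18)&(hsv[...,1]>180)&(hsv[...,2]>120)
u,v,m=blob(orange,(325,175,370,215),'cup')
(e,r)=cv2.minEnclosingCircle(np.argwhere(m)[:,::-1].astype(np.float32));print(e,r,ray(s,e[0],e[1],56))
dark=(hsv[...,2]<60)&(P[...,2]>105)&(P[...,2]<140)
u,v,m=blob(dark,(330,135,370,180),'knob');print(ray(s,u,v,130))
pts=P[m>0][:,:2];print('knob mean',pts.mean(0),cv2.minAreaRect(pts.astype(np.float32)))
w,V=np.linalg.eigh(np.cov(pts.T));print(V[:,1],w)
# disc top plane ellipse
disc=(abs(P[...,2]-30)<6);mm=np.zeros(disc.shape,np.uint8);mm[115:220,290:405]=disc[115:220,290:405]
pp=P[mm>0][:,:2].astype(np.float32);print('disc',cv2.minEnclosingCircle(pp),pp.mean(0))
u,v,_=blob((P[...,2]>85)&(P[...,2]<110),(385,165,420,200),'reader')
u,v,_=blob((P[...,2]>50)&(P[...,2]<75),(340,245,380,275),'beaker')
u,v,_=blob((P[...,2]>70)&(P[...,2]<110),(220,190,250,218),'amber')
u,v,_=blob((P[...,2]>70)&(P[...,2]<110),(295,230,320,260),'blue')
u,v,_=blob((P[...,2]>100)&(P[...,2]<140),(225,130,260,170),'acid')
# obstacles higher than 140 near station
q=P[(P[...,2]>140)&(abs(P[...,1]-170)<220)&(P[...,0]<760)&(P[...,0]>300)]
for y in range(-50,400,40):
    b=q[abs(q[:,1]-y)<20]
    if len(b): i=b[:,0].argmin();print(y,b[i].round(0),np.percentile(b[:,2],[2,98]).round(0))
```

```text
cap 83 px 268.3 256.4 med [431.4 328.3  82. ] z5-95 [63.3 84.7]
[430.82083236 328.05010274  82.        ]
cup 431 px 346.3 194.8 med [577.8 142.   35.5] z5-95 [30.8 56. ]
(346.4253845214844, 194.71392822265625) 11.888652801513672 [574.11115691 142.72300819  56.        ]
knob 90 px 348.8 155.8 med [652.7 138.3 128.9] z5-95 [116.3 132. ]
[648.88756691 138.86744135 130.        ]
knob mean [649.71947966 138.65640411] ((651.2384033203125, 137.78204345703125), (13.155559539794922, 47.00859451293945), 86.87028503417969)
[-0.99825062  0.05912446] [ 15.90639945 250.49540575]
disc ((641.1882934570312, 120.47311401367188), 131.67710876464844) [653.0864  137.33398]
reader 250 px 402.8 182.7 med [590.1  14.6  99.1] z5-95 [ 89.9 102.1]
beaker 97 px 362.2 260.5 med [416.8 109.2  60.1] z5-95 [52.6 63.1]
amber 190 px 231.7 202.8 med [556.1 411.   93.5] z5-95 [71.1 97.3]
blue 84 px 306.6 244.6 med [454.6 239.5  81.8] z5-95 [79.5 84.7]
acid 236 px 238.2 143.5 med [689.  391.3 119.3] z5-95 [108.8 122.5]
190 [388. 207. 998.] [998. 998.]
350 [746. 370. 216.] [154. 455.]
390 [739. 390. 202.] [156. 456.]
```

jog_arm([
  [-25, -10.3, 0, 0, 0, 0, 0.3],
  [-25, -10.3, 0, 0, 0, 0, 0.3],
  [-25, -10.3, 0, 0, 0, 0, 0.3],
  [-25, -10.3, 0, 0, 0, 0, 0.3],
  [-25, -10.3, 0, 0, 0, 0, 0.3],
  [-25, -10.3, 0, 0, 0, 0, 0.3],
  [-25, -10.3, 0, 0, 0, 0, 0.3],
  [-25, -10.3, 0, 0, 0, 0, 0.3],
  [-25, -10.3, 0, 0, 0, 0, 0.3],
  [-25, -10.3, 0, 0, 0, 0, 0.3],
  [-25, -10.3, 0, 0, 0, 0, 0.3],
  [-25, -10.3, 0, 0, 0, 0, 0.3],
])

```text
time_s: 1.1
tcp_pos: [432.6, 326.2, 222.1]
tcp_rot: [0.167, 0.986, -0.0, -0.0]
contact_force: [0.4, -0.2, 0.5]
gripper_width: 0.65
grip_force: 0.0
```

jog_arm([
  [0, 0, 0, 0, 0, 0.12, 0.3],
  [0, 0, 0, 0, 0, 0.12, 0.3],
  [0, 0, 0, 0, 0, 0.12, 0.3],
  [0, 0, 0, 0, 0, 0.12, 0.3],
  [0, 0, 0, 0, 0, 0.12, 0.3],
  [0, 0, 0, 0, 0, 0.12, 0.3],
  [0, 0, 0, 0, 0, 0.12, 0.3],
  [0, 0, 0, 0, 0, 0.12, 0.3],
  [0, 0, 0, 0, 0, 0.12, 0.3],
  [0, 0, 0, 0, 0, 0.12, 0.3],
  [0, 0, 0, 0, 0, 0.12, 0.3],
  [0, 0, 0, 0, 0, 0.12, 0.3],
  [0, 0, 0, 0, 0, 0.12, 0.3],
  [0, 0, 0, 0, 0, 0.12, 0.3],
  [0, 0, 0, 0, 0, 0.12, 0.3],
  [0, 0, 0, 0, 0, 0.12, 0.3],
  [0, 0, 0, 0, 0, 0.12, 0.3],
  [0, 0, 0, 0, 0, 0.12, 0.3],
  [0, 0, 0, 0, 0, 0.12, 0.3],
  [0, 0, 0, 0, 0, 0.12, 0.3],
])

```text
time_s: 2.77
tcp_pos: [431.7, 327.2, 222.0]
tcp_rot: [0.98, 0.199, -0.0, 0.0]
contact_force: [0.0, -0.3, 0.3]
gripper_width: 0.651
grip_force: 0.0
```

jog_arm([
  [0, 0, 0, 0, 0, 0.12, 0.3],
  [0, 0, 0, 0, 0, 0.12, 0.3],
  [0, 0, 0, 0, 0, 0.12, 0.3],
  [0, 0, 0, 0, 0, 0.106, 0.3],
  [0, 0, 0, 0, 0, 0, 0.3],
  [0, 0, 0, 0, 0, 0, 0.3],
])

```text
time_s: 3.27
tcp_pos: [431.8, 327.2, 222.1]
tcp_rot: [1.0, -0.029, -0.0, 0.0]
contact_force: [0.1, 1.0, 0.2]
gripper_width: 0.655
grip_force: 0.0
```

Run:
```python
from h import *
s=snap('wrist','w1.png');print(s['world_from_camera'].round(2));st=arm.read_state();print(st)
P=cloud(s);m=(abs(P[...,2]-82)<4)
v,u=np.nonzero(m);Q=P[m];k=np.hypot(*(Q[:,:2]-[431,328]).T)<30;print(k.sum(),u[k].mean() if k.any() else 0,v[k].mean() if k.any() else 0,Q[k].mean(0),cv2.minEnclosingCircle(Q[k][:,:2].astype(np.float32)) if k.any() else 0)
```

```text
[[-6.0000e-02 -9.7000e-01 -2.5000e-01  5.0556e+02]
 [-1.0000e+00  6.0000e-02  1.0000e-02  3.2338e+02]
 [ 0.0000e+00  2.5000e-01 -9.7000e-01  3.8414e+02]
 [ 0.0000e+00  0.0000e+00  0.0000e+00  1.0000e+00]]
{'time_s': 3.3167, 'joints': array([5.20024724e-01, 2.26403341e-01, 1.57455693e+00, 4.64239244e-05,
       1.34112559e+00, 2.14844588e+00]), 'qd': array([-2.99967845e-04,  4.11119657e-04, -7.49307468e-04, -9.76822359e-06,
       -1.19509477e-03,  8.46627291e-03]), 'joint_torque': array([-4.48855455e-03, -3.74122345e+01, -2.36478442e+01, -2.70874647e-02,
       -6.64507854e-02,  1.21950964e-02]), 'tcp_pos': array([431.8512339 , 327.26686609, 222.21938898]), 'tcp_rot': array([ 9.99584768e-01, -2.88137156e-02, -2.22177236e-04,  1.09370821e-04]), 'contact_force': array([-0.39294122, -0.28709357, -0.54790888]), 'wrist_torque': array([0.03772892, 0.14984815, 0.01398911]), 'grip_force': 0.0, 'gripper_width': 0.653846712493885}
382 316.75392670157066 199.7565445026178 [433.26975975 327.04956712  81.42534672] ((432.7182922363281, 326.9881896972656), 11.87414836883545)
```

The cap is centred at (433,327), within 1 mm of the tool. I'm going down to grip the body about 46 mm up.

jog_arm([
  [1, 0, 20, 0, 0, 0, 0.3],
  [0, 0, 20, 0, 0, 0, 0.3],
  [0, 0, 20, 0, 0, 0, 0.3],
  [0, 0, 20, 0, 0, 0, 0.3],
  [0, 0, 20, 0, 0, 0, 0.3],
  [0, 0, 20, 0, 0, 0, 0.3],
  [0, 0, 20, 0, 0, 0, 0.3],
  [0, 0, 20, 0, 0, 0, 0.3],
  [0, 0, 10, 0, 0, 0, 0.3],
  [0, 0, 8, 0, 0, 0, 0.3],
  [0, 0, 0, 0, 0, 0, 0.3],
  [0, 0, 0, 0, 0, 0, -1],
  [0, 0, 0, 0, 0, 0, -1],
  [0, 0, 0, 0, 0, 0, -1],
  [0, 0, 0, 0, 0, 0, -1],
  [0, 0, 0, 0, 0, 0, -1],
  [0, 0, 0, 0, 0, 0, -1],
  [0, 0, 0, 0, 0, 0, -1],
], squeeze=25)

```text
time_s: 4.82
tcp_pos: [433.6, 327.5, 45.4]
tcp_rot: [1.0, -0.03, 0.001, -0.0]
contact_force: [-0.1, -1.8, 6.5]
gripper_width: 0.391
grip_force: 25.0
```

jog_arm([
  [0, 0, -8, 0, 0, 0, -1],
  [0, 0, -16, 0, 0, 0, -1],
  [0, 0, -24, 0, 0, 0, -1],
  [0, 0, -24, 0, 0, 0, -1],
  [0, 0, -24, 0, 0, 0, -1],
  [0, 0, -24, 0, 0, 0, -1],
  [10, 12, 0, 0, 0, 0, -1],
  [15, 18, 0, 0, 0, 0, -1],
  [20, 23, 0, 0, 0, 0, -1],
  [20, 23, 0, 0, 0, 0, -1],
  [20, 23, 0, 0, 0, 0, -1],
  [20, 23, 0, 0, 0, 0, -1],
  [20, 23, 0, 0, 0, 0, -1],
  [15, 18, 0, 0, 0, 0, -1],
  [10.6, 12.9, 0, 0, 0, 0, -1],
  [0, 0, 0, 0, 0, 0, -1],
  [0, 0, 0, 0, 0, 0, -1],
  [0, 0, 0, 0, 0, 0, -1],
])

```text
time_s: 6.32
tcp_pos: [571.8, 143.4, 164.3]
tcp_rot: [1.0, -0.03, -0.001, -0.0]
contact_force: [0.8, 0.0, -1.1]
gripper_width: 0.393
grip_force: 25.0
```

Run:
```python
from h import *
s=snap('wrist','w2.png');st=arm.read_state();print({k:np.round(st[k],3) for k in('tcp_pos','tcp_rot','contact_force','gripper_width','grip_force')})
P=cloud(s);hsv=cv2.cvtColor(s['img'],cv2.COLOR_RGB2HSV)
m=(hsv[...,0]<20)&(hsv[...,1]>150)&(hsv[...,2]>120)&(abs(P[...,2]-56)<2)
Q=P[m];print(len(Q),Q.mean(0) if len(Q) else 0)
if len(Q): 
  A=np.c_[2*Q[:,:2],np.ones(len(Q))];c=np.linalg.lstsq(A,(Q[:,:2]**2).sum(1),rcond=None)[0];print(c[:2],np.sqrt(c[2]+c[0]**2+c[1]**2))
t=snap('top');P=cloud(t)
```

```text
{'tcp_pos': array([571.655, 143.64 , 164.358]), 'tcp_rot': array([ 1.   , -0.03 , -0.001, -0.   ]), 'contact_force': array([-0.048,  0.651, -2.059]), 'gripper_width': np.float64(0.393), 'grip_force': np.float64(25.0)}
53 [571.57638884 167.65561078  55.2021243 ]
[575.2747589  150.72894167] 18.88494343843632
```

View pics/w2.png

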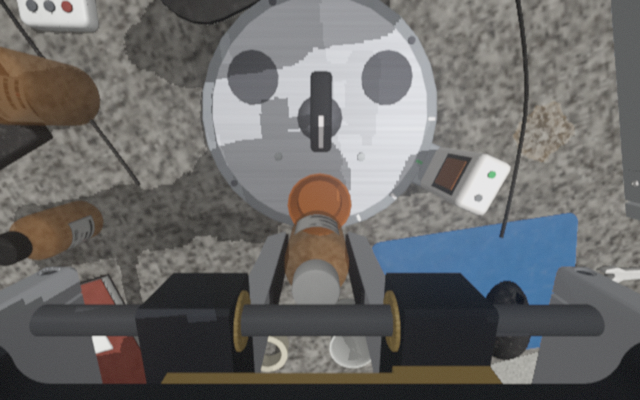

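The wrist view shows the bottle held straight. The cup's far rim spans columns 289 to 351 with its top at row 174, and the knob is centred near (320,110). Next I fit the cup rim and the axis.

Run:
```python
from h import *
s=load('wrist');P=cloud(s);hsv=cv2.cvtColor(s['img'],cv2.COLOR_RGB2HSV)
m=((hsv[...,0]<20)&(hsv[...,1]>150)&(hsv[...,2]>110)).astype(np.uint8);m[:170]=0;m[225:]=0;m[:,:280]=0;m[:,360:]=0
top=[(c,np.nonzero(m[:,c])[0].min()) for c in range(280,360) if m[:,c].any()]
sd=[(c,r) for r in range(190,207) for c in (np.nonzero(m[r])[0].min(),np.nonzero(m[r])[0].max())]
Q=np.array([ray(s,c,r,56)[:2] for c,r in top+sd])
A=np.c_[2*Q,np.ones(len(Q))];c=np.linalg.lstsq(A,(Q**2).sum(1),rcond=None)[0];print('cup',c[:2],np.sqrt(c[2]+c[0]**2+c[1]**2))
k=(hsv[...,2]<90)&(P[...,2]>120)&(P[...,2]<136);k[:60]=0;k[160:]=0;k[:,:290]=0;k[:,350:]=0
k|=(np.abs(P[...,2]-130)<4)&(np.arange(640)[None]>300)&(np.arange(640)[None]<340)&(np.arange(400)[:,None]<160)
pts=P[k&(P[...,2]>126)][:,:2].astype(np.float32);print('knob',len(pts),cv2.minAreaRect(pts),pts.mean(0))
# turntable disc
d=(abs(P[...,2]-20)<15)&(hsv[...,1]<40)&(hsv[...,2]>100)
b=(hsv[...,0]<20)&(hsv[...,1]>90)
v,u=np.nonzero(b[215:260,280:360]);print('bottle cols at rows', [(r,280+np.nonzero(b[r,280:360])[0].min(),280+np.nonzero(b[r,280:360])[0].max()) for r in (235,245,255)])
```

```text
Traceback (most recent call last):
ValueError: zero-size array to reduction operation minimum which has no identity
```

Run:
```python
from h import *
s=load('wrist');P=cloud(s);hsv=cv2.cvtColor(s['img'],cv2.COLOR_RGB2HSV)
print(hsv[195,280:360:6].tolist())
m=((hsv[...,0]<20)&(hsv[...,1]>100)&(hsv[...,2]>80)).astype(np.uint8);m[:165]=0;m[225:]=0;m[:,:280]=0;m[:,360:]=0
print(m.sum())
top=[(c,np.nonzero(m[:,c])[0].min()) for c in range(280,360) if m[:,c].any()]
sd=[(c,r) for r in range(185,207) if m[r].any() for c in (np.nonzero(m[r])[0].min(),np.nonzero(m[r])[0].max())]
print(top[::8],sd[::6])
Q=np.array([ray(s,c,r,56)[:2] for c,r in top+sd])
A=np.c_[2*Q,np.ones(len(Q))];c=np.linalg.lstsq(A,(Q**2).sum(1),rcond=None)[0];print('cup',c[:2],np.sqrt(c[2]+c[0]**2+c[1]**2))
U,V=np.meshgrid(np.arange(640),np.arange(400))
k=(abs(P[...,2]-130)<4)&(U>300)&(U<340)&(V<160)&(V>60)
pts=P[k][:,:2].astype(np.float32);print('knob',len(pts),cv2.minAreaRect(pts),pts.mean(0))
```

```text
[[113, 7, 137], [130, 6, 135], [10, 140, 120], [11, 139, 119], [12, 147, 151], [11, 144, 152], [12, 146, 150], [11, 141, 152], [11, 139, 150], [10, 138, 151], [10, 125, 131], [11, 129, 144], [114, 6, 214], [115, 7, 215]]
2326
[(288, np.int64(200)), (296, np.int64(184)), (304, np.int64(178)), (312, np.int64(175)), (320, np.int64(174)), (328, np.int64(175)), (336, np.int64(179)), (344, np.int64(186))] [(np.int64(295), 185), (np.int64(293), 188), (np.int64(291), 191), (np.int64(290), 194), (np.int64(289), 197), (np.int64(288), 200), (np.int64(288), 203), (np.int64(288), 206)]
cup [575.68041453 141.05165814] 29.466672105993197
knob 1738 ((655.7080688476562, 135.94976806640625), (13.903629302978516, 49.29536056518555), 86.56111145019531) [656.3781  136.01218]
```

jog_arm([
  [2, 0.8, 0, 0, 0, 0, -1],
  [2, 0.9, 0, 0, 0, 0, -1],
  [0, 0, 10, 0, 0, 0, -1],
  [0, 0, 15, 0, 0, 0, -1],
  [0, 0, 15, 0, 0, 0, -1],
  [0, 0, 12, 0, 0, 0, -1],
  [0, 0, 8, 0, 0, 0, -1],
  [0, 0, 5, 0, 0, 0, -1],
  [0, 0, 4, 0, 0, 0, -1],
  [0, 0, 4, 0, 0, 0, -1],
  [0, 0, 4, 0, 0, 0, -1],
  [0, 0, 0, 0, 0, 0, -1],
  [0, 0, 0, 0, 0, 0, -1],
])

```text
time_s: 7.5
tcp_pos: [576.8, 140.7, 87.6]
tcp_rot: [1.0, -0.03, 0.0, -0.0]
contact_force: [0.1, -0.5, -1.9]
gripper_width: 0.393
grip_force: 25.0
```

jog_arm([
  [0, 0, 2, 0, 0, 0, -1],
  [0, 0, 2, 0, 0, 0, -1],
  [0, 0, 1, 0, 0, 0, -1],
  [0, 0, 0, 0, 0, 0, -1],
  [0, 0, 0, 0, 0, 0, -1],
])

```text
time_s: 7.92
tcp_pos: [576.6, 140.7, 82.5]
tcp_rot: [1.0, -0.03, -0.0, -0.0]
contact_force: [-0.3, 0.2, -0.8]
gripper_width: 0.389
grip_force: 25.0
```

jog_arm([
  [-1, -0.8, 1, 0, 0, 0, -1],
  [0, 0, 1, 0, 0, 0, -1],
  [0, 0, 1, 0, 0, 0, -1],
  [0, 0, 0, 0, 0, 0, -1],
  [0, 0, 0, 0, 0, 0, -1],
])

```text
time_s: 8.33
tcp_pos: [575.6, 141.6, 79.4]
tcp_rot: [1.0, -0.03, -0.0, -0.0]
contact_force: [0.2, 0.3, -0.7]
gripper_width: 0.393
grip_force: 25.0
```

jog_arm([
  [0, 0, 1, 0, 0, 0, -1],
  [0, 0, 1, 0, 0, 0, -1],
  [0, 0, 0, 0, 0, 0, -1],
  [0, 0, 0, 0, 0, 0, -1],
])

```text
time_s: 8.67
tcp_pos: [576.0, 141.6, 78.4]
tcp_rot: [1.0, -0.03, 0.001, -0.0]
contact_force: [-1.2, -0.6, 4.0]
gripper_width: 0.391
grip_force: 25.0
```

jog_arm([
  [0, 0, 0, 0, 0, 0, 0.0],
  [0, 0, 0, 0, 0, 0, 0.2],
  [0, 0, 0, 0, 0, 0, 0.2],
  [0, 0, 0, 0, 0, 0, 0.2],
  [0, 0, 0, 0, 0, 0, 0.2],
  [0, 0, -5, 0, 0, 0, 0.2],
  [0, 0, -10, 0, 0, 0, 0.2],
  [0, 0, -20, 0, 0, 0, 0.2],
  [0, 0, -25, 0, 0, 0, 0.2],
  [0, 0, -25, 0, 0, 0, 0.2],
  [0, 0, -25, 0, 0, 0, 0.2],
  [0, 0, 0, 0, 0, 0, 0.2],
  [0, 0, 0, 0, 0, 0, 0.2],
])

```text
time_s: 9.75
tcp_pos: [576.8, 141.7, 189.7]
tcp_rot: [1.0, -0.03, 0.002, -0.0]
contact_force: [-0.4, -0.1, -0.1]
gripper_width: 0.599
grip_force: 0.0
```

Run:
```python
from h import *
s=snap('wrist','w3.png');st=arm.read_state();print({k:np.round(st[k],3) for k in('time_s','tcp_pos','tcp_rot','contact_force','gripper_width','joints')})
P=cloud(s)
q=(abs(P[...,2]-115)<5)&(np.hypot(P[...,0]-575,P[...,1]-141)<30)
print('cap',P[q].mean(0),q.sum(),cv2.minEnclosingCircle(P[q][:,:2].astype(np.float32)) if q.any() else 0)
k=(abs(P[...,2]-130)<4)&(np.hypot(P[...,0]-655,P[...,1]-136)<35)
pts=P[k][:,:2].astype(np.float32);print('knob',len(pts),cv2.minAreaRect(pts),pts.mean(0))
t=snap('scene');cv2.imwrite('pics/sc2.png',cv2.resize(t['img'][160:300,280:460,::-1],None,fx=4,fy=4))
t=snap('top');P=cloud(t)
q=(P[...,2]>250)&(np.hypot(P[...,0]-655,P[...,1]-136)<1e9)
```

```text
{'time_s': np.float64(9.8), 'tcp_pos': array([575.616, 141.595, 187.937]), 'tcp_rot': array([ 1.  , -0.03,  0.  , -0.  ]), 'contact_force': array([ 0.178,  0.538, -0.501]), 'gripper_width': np.float64(0.602), 'joints': array([0.124, 0.323, 1.524, 0.   , 1.294, 1.755])}
cap [575.7558019  141.74308191 114.47150124] 589 ((575.0665893554688, 141.75486755371094), 11.83000373840332)
knob 1331 ((655.726318359375, 135.9151153564453), (13.851899147033691, 49.5513801574707), 86.12783813476562) [656.5359 136.0074]
```

View pics/sc2.png

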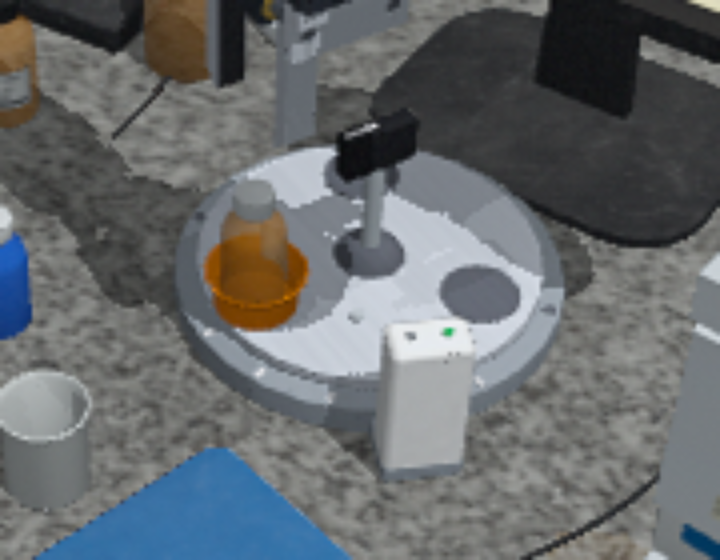

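The bottle stands upright in the cup, with its cap top at z 114.5. I check the monitor clearance before approaching the knob.

Run:
```python
from h import *
P=cloud(load('top'))
Z=cloud(load('scene'))
for n,C in(('top',P),('scene',Z)):
  for y in range(-40,340,30):
    b=C[(abs(C[...,1]-y)<15)&(C[...,2]>140)&(C[...,2]<420)&(C[...,0]>700)&(C[...,0]<1000)]
    if len(b): i=b[:,0].argmin();print(n,y,b[i].round(0),len(b))
```

```text
top -40 [890. -27. 275.] 580
top -10 [878.   4. 200.] 668
top 20 [868.  34. 162.] 748
top 50 [857.  65. 186.] 835
top 80 [846.  95. 245.] 940
top 110 [835. 124. 185.] 1044
top 140 [824. 155. 231.] 1153
top 170 [813. 184. 198.] 1175
top 200 [802. 215. 269.] 1181
top 230 [792. 244. 242.] 1254
top 260 [780. 275. 387.] 1260
top 290 [769. 304. 358.] 1280
top 320 [759. 334. 350.] 1284
scene 50 [856.  65. 228.] 573
scene 80 [845.  95. 315.] 1053
scene 110 [835. 125. 181.] 1552
scene 140 [823. 155. 208.] 1525
scene 170 [812. 183. 222.] 1471
scene 200 [800. 210. 299.] 1419
scene 230 [790. 244. 325.] 1342
scene 260 [779. 271. 159.] 1314
scene 290 [768. 303. 179.] 1264
scene 320 [760. 331. 185.] 831
```

jog_arm([
  [10, 0.2, 0, 0, 0, 0, 0.2],
  [20, 0.2, 0, 0, 0, 0, 0.2],
  [20, 0.2, 0, 0, 0, 0, 0.2],
  [20, 0.2, 0, 0, 0, 0, 0.2],
  [9, 0.1, 0, 0, 0, 0, 0.2],
  [0, 0, 0, 0, 0, 0, 0.2],
  [0, 0, 0, 0, 0, 0, 0.2],
])

```text
time_s: 10.48
tcp_pos: [654.0, 135.8, 186.1]
tcp_rot: [1.0, -0.03, -0.001, 0.0]
contact_force: [-0.6, 0.8, 0.0]
gripper_width: 0.602
grip_force: 0.0
```

jog_arm([
  [1.5, 0, 10, 0, 0, 0, 0.2],
  [0, 0, 15, 0, 0, 0, 0.2],
  [0, 0, 15, 0, 0, 0, 0.2],
  [0, 0, 15, 0, 0, 0, 0.2],
  [0, 0, 10, 0, 0, 0, 0.2],
  [0, 0, 8, 0, 0, 0, 0.2],
  [0, 0, 0, 0, 0, 0, 0.2],
  [0, 0, 0, 0, 0, 0, -0.4],
  [0, 0, 0, 0, 0, 0, -1],
  [0, 0, 0, 0, 0, 0, -1],
  [0, 0, 0, 0, 0, 0, -1],
  [0, 0, 0, 0, 0, 0, -1],
  [0, 0, 0, 0, 0, 0, -1],
  [0, 0, 0, 0, 0, 0, -1],
  [0, 0, 0, 0, 0, 0, -1],
], squeeze=50)

```text
time_s: 11.73
tcp_pos: [656.1, 135.7, 114.7]
tcp_rot: [1.0, -0.03, 0.0, 0.0]
contact_force: [-0.0, -1.3, 1.6]
gripper_width: 0.145
grip_force: 50.0
```

Run:
```python
from h import *
st=arm.read_state();print({k:np.round(st[k],3) for k in('time_s','tcp_pos','tcp_rot','contact_force','wrist_torque','gripper_width','grip_force','joints')})
s=snap('wrist','w4.png');snap('top')
```

```text
{'time_s': np.float64(11.733), 'tcp_pos': array([656.091, 135.657, 114.746]), 'tcp_rot': array([ 1.  , -0.03,  0.  ,  0.  ]), 'contact_force': array([-0.009, -1.294,  1.605]), 'wrist_torque': array([-0.085,  0.142, -0.059]), 'gripper_width': np.float64(0.145), 'grip_force': np.float64(50.0), 'joints': array([ 0.1  ,  0.485,  1.447, -0.   ,  1.208,  1.731])}
```

View pics/w4.png

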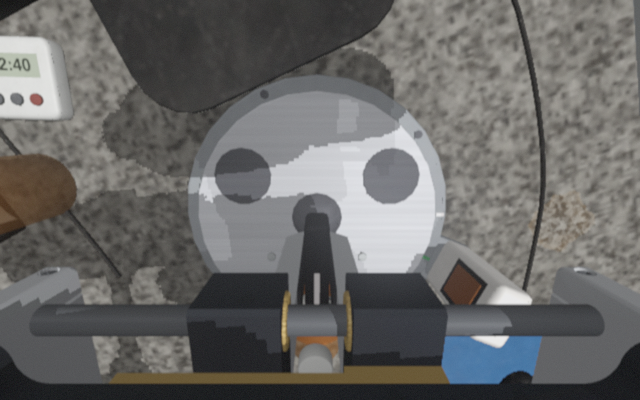

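jog_arm([
  [0, 0, 0, 0, 0, -0.02, -1],
  [0, 0, 0, 0, 0, -0.04, -1],
  [0, 0, 0, 0, 0, -0.05, -1],
  [0, 0, 0, 0, 0, -0.05, -1],
  [0, 0, 0, 0, 0, -0.05, -1],
  [0, 0, 0, 0, 0, -0.05, -1],
  [0, 0, 0, 0, 0, -0.05, -1],
  [0, 0, 0, 0, 0, -0.05, -1],
  [0, 0, 0, 0, 0, -0.05, -1],
  [0, 0, 0, 0, 0, -0.05, -1],
  [0, 0, 0, 0, 0, -0.05, -1],
  [0, 0, 0, 0, 0, -0.05, -1],
  [0, 0, 0, 0, 0, -0.04, -1],
  [0, 0, 0, 0, 0, 0, -1],
  [0, 0, 0, 0, 0, 0, -1],
])

```text
time_s: 13.08
tcp_pos: [656.0, 136.2, 114.7]
tcp_rot: [0.964, 0.266, 0.0, -0.0]
contact_force: [-1.1, 0.0, 2.6]
gripper_width: 0.14
grip_force: 50.0
```

```bash
cat > cap.py <<'E'
from h import *
from scipy.spatial.transform import Rotation as R
st=arm.read_state();print({k:np.round(st[k],3) for k in('time_s','tcp_pos','contact_force','wrist_torque','gripper_width','grip_force')})
x=R.from_quat(st['tcp_rot']).as_matrix()[:,0];print('tool turn',np.arctan2(x[1],x[0])+0.06)
A=np.array([655.5,136])
for n in('top','scene'):
    s=snap(n);P=cloud(s);hsv=cv2.cvtColor(s['img'],cv2.COLOR_RGB2HSV)
    r=np.hypot(P[...,0]-A[0],P[...,1]-A[1])
    q=(abs(P[...,2]-114)<5)&(r<105)&(r>62)&(hsv[...,1]<70)
    o=(hsv[...,0]<20)&(hsv[...,1]>150)&(P[...,2]>28)&(P[...,2]<62)&(r<115)&(r>40)
    for nm,m in(('cap',q),('cup',o)):
        if m.sum()>5:
            c=cv2.minEnclosingCircle(P[m][:,:2].astype(np.float32));d=np.array(c[0])-A
            print(n,nm,m.sum(),np.round(c[0],1),round(c[1],1),'r',np.hypot(*d).round(1),'turn',((np.arctan2(d[1],d[0])-(np.pi-0.065))%(2*np.pi)).round(3))
E
python3 cap.py
```

```text
{'time_s': np.float64(13.083), 'tcp_pos': array([655.982, 136.25 , 114.728]), 'contact_force': array([-1.137,  0.046,  2.556]), 'wrist_torque': array([ 0.009,  0.214, -0.038]), 'gripper_width': np.float64(0.14), 'grip_force': np.float64(50.001)}
tool turn 0.5991139418171205
scene cap 77 [584.5  94.3] 12.5 r 82.3 turn 0.596
scene cup 286 [586.1  93.6] 31.5 r 81.3 turn 0.613
```

jog_arm([
  [0, 0, 0, 0, 0, -0.03, -1],
  [0, 0, 0, 0, 0, -0.05, -1],
  [0, 0, 0, 0, 0, -0.05, -1],
  [0, 0, 0, 0, 0, -0.05, -1],
  [0, 0, 0, 0, 0, -0.05, -1],
  [0, 0, 0, 0, 0, -0.05, -1],
  [0, 0, 0, 0, 0, -0.05, -1],
  [0, 0, 0, 0, 0, -0.05, -1],
  [0, 0, 0, 0, 0, -0.05, -1],
  [0, 0, 0, 0, 0, -0.05, -1],
  [0, 0, 0, 0, 0, -0.03, -1],
  [0, 0, 0, 0, 0, 0, -1],
  [0, 0, 0, 0, 0, 0, -1],
])

```text
time_s: 14.27
tcp_pos: [655.6, 136.6, 114.7]
tcp_rot: [0.866, 0.501, 0.0, -0.001]
contact_force: [-2.4, 2.6, 4.7]
gripper_width: 0.145
grip_force: 50.0
```

```bash
python3 cap.py
python3 - <<'E'
from h import *
s=load('scene');cv2.imwrite('pics/sc3.png',cv2.resize(s['img'][170:290,300:450,::-1],None,fx=5,fy=5))
t=load('top');cv2.imwrite('pics/tp3.png',cv2.resize(t['img'][110:220,290:420,::-1],None,fx=5,fy=5))
E
```

```text
{'time_s': np.float64(14.267), 'tcp_pos': array([655.587, 136.643, 114.71 ]), 'contact_force': array([-2.45 ,  2.648,  4.732]), 'wrist_torque': array([ 0.403,  0.432, -0.022]), 'gripper_width': np.float64(0.145), 'grip_force': np.float64(50.001)}
tool turn 1.1087516243216102
top cup 6 [640.1  72.7] 7.5 r 65.2 turn 1.398
scene cap 88 [612.8  65.6] 12.2 r 82.4 turn 1.091
scene cup 142 [613.7  65.8] 30.6 r 81.7 turn 1.099
```

View pics/sc3.png

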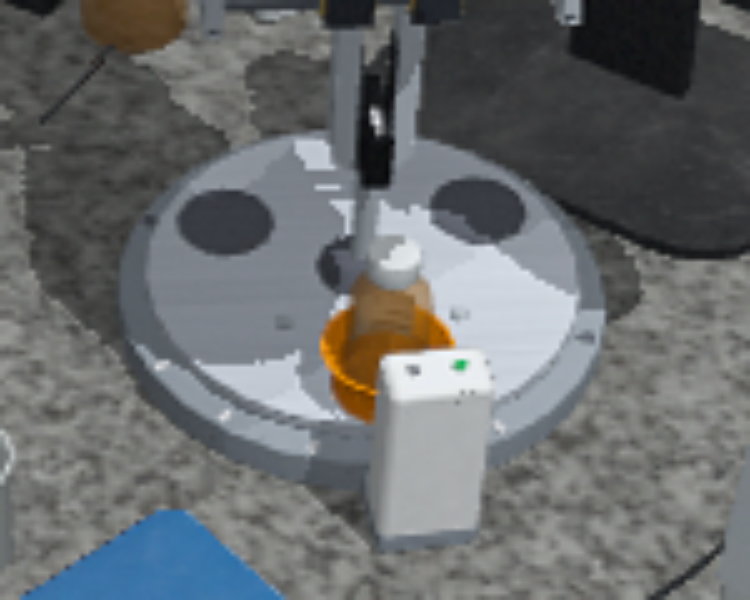

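Cup at about 1.10 with the bottle still upright, reader just ahead and clear. Now I turn to about 1.175.

jog_arm([
  [0, 0, 0, 0, 0, -0.02, -1],
  [0, 0, 0, 0, 0, -0.02, -1],
  [0, 0, 0, 0, 0, -0.02, -1],
  [0, 0, 0, 0, 0, -0.008, -1],
  [0, 0, 0, 0, 0, 0, -1],
  [0, 0, 0, 0, 0, 0, -1],
])

```text
time_s: 14.87
tcp_pos: [655.5, 136.7, 114.7]
tcp_rot: [0.848, 0.53, 0.0, -0.001]
contact_force: [-2.9, 4.3, 5.9]
gripper_width: 0.144
grip_force: 50.0
```

```bash
python3 cap.py
python3 - <<'E'
from h import *
s=snap('wrist');P=cloud(s);T=s['world_from_camera'];hsv=cv2.cvtColor(s['img'],cv2.COLOR_RGB2HSV)
r=np.hypot(P[...,0]-655.5,P[...,1]-136)
k=(abs(P[...,2]-130)<3)&(r<30);pts=P[k][:,:2].astype(np.float32)
if len(pts)>20:
  rc=cv2.minAreaRect(pts);print('knob',len(pts),rc);w,V=np.linalg.eigh(np.cov(pts.T));print(np.arctan2(V[1,1],V[0,1])+0.065)
# reader faces / green mark on base rim
g=(hsv[...,0]>50)&(hsv[...,0]<85)&(hsv[...,1]>90)&(P[...,2]<30)&(r<125)&(r>95)
v,u=np.nonzero(g);print('green',g.sum())
if g.any():
  q=ray(s,u.mean(),v.mean(),20);print(q,(np.arctan2(q[1]-136,q[0]-655.5)-(np.pi-.065))%(2*np.pi))
c=(abs(P[...,2]-100)<3)&(np.hypot(P[...,0]-592,P[...,1]-12)<45)
if c.sum()>20: print('reader',cv2.minAreaRect(P[c][:,:2].astype(np.float32)))
cv2.imwrite('pics/w5.png',s['img'][:,:,::-1])
E
```

```text
{'time_s': np.float64(14.867), 'tcp_pos': array([655.533, 136.653, 114.692]), 'contact_force': array([-2.875,  4.29 ,  5.913]), 'wrist_torque': array([ 0.63 ,  0.595, -0.095]), 'gripper_width': np.float64(0.144), 'grip_force': np.float64(50.002)}
tool turn 1.178177216864314
top cap 9 [626.1  66.2] 6.0 r 75.8 turn 1.237
top cup 21 [642.6  72.6] 12.9 r 64.7 turn 1.434
scene cap 84 [617.3  63. ] 12.3 r 82.4 turn 1.154
scene cup 118 [620.4  63.1] 31.5 r 80.9 turn 1.187
knob 2187 ((654.29736328125, 139.74041748046875), (47.461708068847656, 35.22807693481445), 43.36004638671875)
1.1840448238941037
green 0
```

View pics/w5.png

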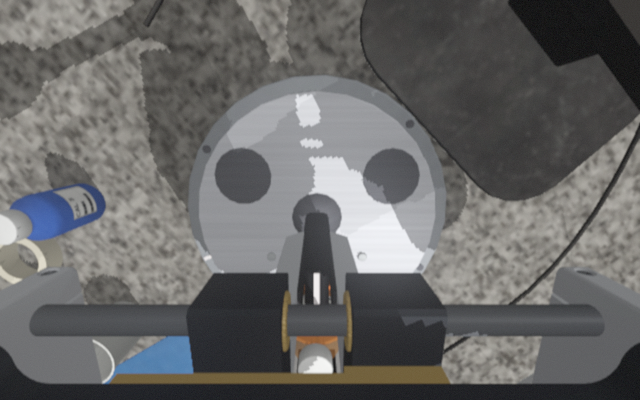

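The pockets sit at (243,176) and (391,176), as in the earlier view at home, so the knob has not slipped in the grip. I quantify that to fix the true turn.

Run:
```python
from h import *
for f in('w4','w5'):
    g=cv2.imread(f'pics/{f}.png',0);o=[]
    for x in(243,391):
        c=g[140:212,x-36:x+36];m=(c<115).astype(np.uint8)
        n,l,S,C=cv2.connectedComponentsWithStats(m);i=l[36,36];o.append(C[i]+[x-36,140]);print(f,S[i],o[-1])
    d=o[1]-o[0];print(np.arctan2(d[1],d[0]))
    hb=(o[0]+o[1])/2;print(hb)
```

```text
w4 [   7    8   56   56 2449] [242.13148224 175.2878726 ]
w4 [   0    0   72   72 5164] [390.53776143 175.56603408]
0.0018743220086985945
[316.33462183 175.42695334]
w5 [   8    8   56   56 2457] [242.42083842 175.46438746]
w5 [   8    8   57   56 2112] [393.1467803  173.46922348]
-0.013236258049994447
[317.78380936 174.46680547]
```

jog_arm([
  [0, 0, 0, 0, 0, 0, -1],
  [0, 0, 0, 0, 0, 0, -1],
  [0, 0, 0, 0, 0, 0, -1],
  [0, 0, 0, 0, 0, 0, -1],
  [0, 0, 0, 0, 0, 0, -1],
  [0, 0, 0, 0, 0, 0, -1],
  [0, 0, 0, 0, 0, 0, -1],
  [0, 0, 0, 0, 0, 0, -1],
])

```text
time_s: 15.68
tcp_pos: [655.5, 136.7, 114.7]
tcp_rot: [0.848, 0.53, 0.0, -0.001]
contact_force: [-2.9, 4.4, 4.9]
gripper_width: 0.149
grip_force: 50.0
```

```bash
python3 cap.py; python3 -c "
from cell import arm
print(arm.sign_off())"
```

```text
{'time_s': np.float64(15.683), 'tcp_pos': array([655.524, 136.671, 114.702]), 'contact_force': array([-2.862,  4.416,  4.919]), 'wrist_torque': array([ 0.558,  0.558, -0.084]), 'gripper_width': np.float64(0.149), 'grip_force': np.float64(50.002)}
tool turn 1.1781646840460684
top cap 9 [626.5  65.9] 6.2 r 75.8 turn 1.243
top cup 21 [642.4  72.6] 13.0 r 64.7 turn 1.432
scene cap 83 [617.8  63.2] 12.1 r 82.0 turn 1.158
scene cup 118 [619.   65.1] 31.1 r 79.7 turn 1.16
the job is handed in; nothing more can be done
None
```

I handed the job in at about 16 s: the bottle stands upright in the orange cup, and the gripper still holds the knob at the third click (tool turn 1.178 rad, with cup and cap measuring 1.16 rad in the scene camera).

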